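Show a washed rotor disc to the inspection camera

ROBOT

A 7-joint arm with a two-finger parallel gripper is mounted at the origin on the work surface. World frame = base frame: x ahead of the robot, y to its left, z up, the work surface at z = 0. Lengths are in m, angles in rad, forces in N, time in s.
With the tool pointing down it reaches from about 0.425 to 0.875 m from the base axis. Payload 4.7 kg.
Tool frame: the origin (TCP) lies at the very end of the fingers, on their centre line; the grasp point (between the pads) lies 19 mm behind it; z points along the fingers, y is the line along which they close (so a half turn about z gives the same grasp; the last joint's range is limited). The gripper opens to 87 mm and grips with 3 to 60 N. Pads are 19 mm wide; open, the fingers measure 117 mm over their backs; the gripper's body (75 mm by 190 mm) begins 51 mm behind the grasp point.
Start: joints at [1.137, 0.321, -0.07, 1.45, 0.023, 1.371, -0.057], TCP at [0.281, -0.586, 0.223] pointing down, gripper open.
Joint ranges: [-2.86, 2.86], [-0.3, 2.09], [-1.38, 1.24], [0.06, 2.45], [-1.56, 4.7], [0.09, 2.05], [-2.69, 2.69]. Speed limits (rad/s): [2.57, 2.57, 3.14, 3.14, 3.14, 3.14, 3.14].

INTERFACE

Orientations are given as a rotation vector (axis times angle).
In Python, from bench import ctrl gives the robot as it stands.
- The arm moves only by the shell command python3 -m jog 'ROWS' [FORCE]. ROWS is JSON, a list that holds one entry, the list of rows, each a list of 7 numbers: the shift along the tool's x, y, z in mm, then the turn, a rotation vector about the tool's x, y, z in degrees, then the finger opening in mm, from 0 to 87. A call has 1 to 10 rows; each row is the pose to reach, as a shift and turn from the pose commanded when the call began, along the tool's axes at that moment; what a row does not reach only later rows make up. A row lasts 1/10 s, in which the tool goes at most 50 mm and 8.59 degrees, less where a joint would pass 70% of its speed; a pose out of reach is approached as far as the arm can. A call with a gripper value outside its range is refused whole. The fingers move at their own pace and stop on an object; FORCE is the grip in N (left out, the last holds). Time passes only in rows, so rows that repeat a pose let the fingers close. It gives the time, the measured TCP pose, the force, the opening and the grip force at its end, in the units of the state.
- ctrl.get_state(): the state, without advancing time (a new reading comes with each control period).
- ctrl.get_image(name): name is "scene" or "top" or "wrist"; returns a dict with "image" (420x560x3 uint8, red, green, blue), "depth" (420x560 float32, m along the optical axis (not along the pixel's ray), 0 where there is no reading), "fov_y" (degrees; the focal length in pixels is half the picture's height over the tangent of half this angle, whatever the lens; pixels are square), "cx", "cy" (the principal point, pixels), "k1" (the pictures are not rectified: a ray, as slopes to the right and down, at radius r is drawn at 1 + k1 r^2 times it, then the intrinsics apply), "rvec" (rotation vector, rad) and "tvec" (3), from world to camera coordinates, as OpenCV has them. Camera axes: x right, y down, z forward; pixel columns grow to the right and rows downward; lengths in m; the calibration is good to about 2 mm. A picture is of the moment at which its call begins.
- ctrl.close_job(): hands the job in; it is judged then, once.
The state is a dict: "time": time; "joint_positions": joint angles; "qd": joint speeds; "joint_torque": joint torques, N m; "position": TCP position; "tool_rot": TCP orientation; "ft_force": force on the tool from outside, world axes, zero at the start; "torque": the same for the moment, N m; "grip_width": opening from 0.0 (shut) to 1.0 (fully open); "grip_force": force on a finger pad.
Only numpy, scipy, OpenCV 4.12 (cv2) and the standard library are available. Lean on these libraries where they do the work, as an engineer would, in place of code of your own. Each camera call takes 0.05 s, during which the arm holds its last target. There are 200 camera calls.

TASK

Clear the camera's blue pad by dropping the two dark spacer blocks into the red bin. Then take the disc with the orange face out of the drying rack and hold it in the air with its orange face towards the inspection camera, square to the lens, centred on it, the face 12 cm from the lens. Finish while still holding it there; leave the other discs in the rack and do not push the camera or the other bench things about.

Things in the scene. Friction and masses are not known exactly. Their poses are not given: they have to be found in the camera images.
- orange_disc: adapter disc, 80 mm diameter, 12 mm thick, about 0.1 kg, standing on edge in the rack. Origin at its centre, 56 mm above the table at the start (top edge 96 mm). Its x axis is the disc's axis and points out of the orange face; the +x half of the thickness is orange, the -x half dark grey, with flush black tube seats. Pinch it across its thickness at the top edge; it lifts straight up.
- orange_face (a point): the centre of the orange face of orange_disc: 6 mm along +x from the disc's origin, same axes
- lens (a point): centre of the front glass of the inspection camera: grey box (52 mm wide and high, 70 mm long) with a black lens barrel 36 mm in diameter, clamped by stiff friction on the stand's post, the lens 170 to 240 mm above the table. Axes are those of the stand: the lens looks level along its own -y; z is up.
- stand: fixed inspection stand. Origin under the centre of its light blue pad (210 mm along x, 150 mm along y, 6 mm thick), on the table. The lens is straight above the pad's centre line, at y = +130 mm, looking along -y over the pad; the post (20 mm thick, 340 mm high) stands at y = +250 mm.
- spacer_a: dark grey spacer block lying on the blue pad, 44 mm along x, 18 mm along y, 14 mm high, 20 g, origin at the centre of its underside (6 mm above the table at the start)
- spacer_b: a second spacer block, the same as spacer_a
- red_bin: open red plastic bin, loose, 0.3 kg, 150 mm along x, 110 mm along y, 70 mm high, walls 4 mm; origin at the centre of its underside, on the table
- drying_rack: fixed white wire rack, 208 mm along x, 98 mm along y; origin on the table under its centre. Three places along x at -64, 0, +64 mm, each with one disc on edge, coloured face to the rack's +x. The discs rest on two wires along x at y = -25 and +25 mm, between upright pins (6 mm thick, tops 61 mm above the table) at those y; the middle 40 mm in y is free for fingers.
- blue_disc: disc of the same make with a blue face, stays in the rack
- green_disc: disc of the same make with a green face, stays in the rack
- wash_bottle: white bottle with a red cap, 60 mm diameter, 150 mm high, beyond the work area; origin under its centre
- beaker: clear plastic beaker, 70 mm diameter, 90 mm high, beyond the work area; origin under its centre
- sample_jar: small jar with a blue cap, 50 mm diameter, 60 mm high, near the robot on its right; origin under its centre
- spatula: spatula, 180 mm long, lying on the table beyond the pad

How it is judged:
On the way, in this order (a step that is already met when the one before it is completed fails the run):
1. both spacer blocks lie in the red bin, let go (x of spacer_a in the frame of red_bin between -0.073 and 0.073 m and y of spacer_a in the frame of red_bin between -0.053 and 0.053 m and z of spacer_a in the frame of red_bin between -0.005 and 0.055 m and contact force between each of spacer_a, spacer_b and the fingers below 0.1 N and linear speed of each of spacer_a, spacer_b below 0.05 m/s and x of spacer_b in the frame of red_bin between -0.073 and 0.073 m and y of spacer_b in the frame of red_bin between -0.053 and 0.053 m and z of spacer_b in the frame of red_bin between -0.005 and 0.055 m), for 0.2 s.
2. the orange-faced disc is lifted clear of the rack in the fingers (height (world z) of orange_disc above 0.11 m and contact force between orange_disc and the fingers above 1 N), for 0.2 s.
At the end, for the whole second after the job is handed in: Spacers at rest in the upright red bin. Fingers alone hold the orange disc still in the air, orange face to the lens: face centre within 20 mm of the lens axis (sideways, height), 95 to 145 mm from the lens, disc axis within 0.2 rad of the lens axis (all of step 1 and contact force between orange_disc and the fingers above 1 N and contact force between orange_disc and drying_rack below 0.1 N and contact force between orange_disc and stand below 0.1 N and contact force between orange_disc and red_bin below 0.1 N and height (world z) of orange_disc above 0.12 m and x of orange_face in the frame of lens between -0.02 and 0.02 m and z of orange_face in the frame of lens between -0.02 and 0.02 m and y of orange_face in the frame of lens between -0.145 and -0.095 m and angle between the x axis of orange_disc and the y axis of lens, either way round below 0.2 rad and x of lens in the frame of orange_disc above 0 m and linear speed of orange_disc below 0.02 m/s and angle between red_bin's own z axis and vertical below 0.2 rad); the arm keeps its last pose, push and grip.
It fails at once if another disc is moved more than 30 mm (distance of any of blue_disc, green_disc from where it was at the start of the episode above 0.03 m).
It fails at once if the camera is pushed more than 10 mm (distance of lens from where it was at the start of the episode above 0.01 m).
It fails at once if a bench thing (bottle, beaker, jar, spatula) is moved more than 40 mm (distance of any of wash_bottle, beaker, sample_jar, spatula from where it was at the start of the episode above 0.04 m).
It fails at once if the red bin is tipped over (angle between red_bin's own z axis and vertical above 0.6 rad).
It also fails if it takes over 61 s, if anything falls off the work surface, if the arm or the gripper's body presses on something with over 40 N, if the wrist force passes 120 N, or if a joint passes its speed limit or range.

## Working session

There is one attempt and no reset: what is moved stays moved. The work goes in short steps, Python scripts to look and compute and a shell command to move; the robot and the scene stay as the last step left them, time stands still between calls to the robot, and variables do not carry over. Pictures are saved under pics/ and viewed, at most 10 in all, crops included, and the job is handed in when it is done.

```bash
ls; mkdir -p pics
cat > h.py <<'E'
import numpy as np, cv2
from scipy.spatial.transform import Rotation as R
from bench import ctrl
def cloud(d):
    h,w=d["depth"].shape; f=h/2/np.tan(np.radians(d["fov_y"])/2)
    K=np.array([[f,0,d["cx"]],[0,f,d["cy"]],[0,0,1.]])
    u,v=np.meshgrid(np.arange(w),np.arange(h))
    p=np.stack([u,v],-1).reshape(-1,1,2).astype(float)
    s=cv2.undistortPoints(p,K,np.array([d["k1"],0,0,0.])).reshape(h,w,2)
    z=d["depth"][...,None]; c=np.concatenate([s*z,z],-1)
    M=R.from_rotvec(np.ravel(d["rvec"])).as_matrix()
    return (c-np.ravel(d["tvec"]))@M
def snap(name,fn=None):
    d=ctrl.get_image(name); P=cloud(d); 
    if fn: cv2.imwrite("pics/"+fn,d["image"][...,::-1])
    return d["image"],P,d["depth"]>0
def totool(pw):
    s=ctrl.get_state(); return R.from_rotvec(s["tool_rot"]).as_matrix().T@(np.array(pw)-s["position"])*1000
E
python3 - <<'E'
from h import *
for n in ["top","scene"]:
    im,P,ok=snap(n,n+".png"); np.savez(n+".npz",im=im,P=P,ok=ok)
s=ctrl.get_state();print(s["position"],s["tool_rot"],R.from_rotvec(s["tool_rot"]).as_matrix().round(3))
E
```

```text
pics
[ 0.28118981 -0.58550087  0.2215689 ] [-3.06157043e+00 -6.97227232e-01  7.28803782e-04] [[ 0.901  0.433 -0.001]
 [ 0.433 -0.901  0.001]
 [-0.    -0.002 -1.   ]]
```

View pics/top.png

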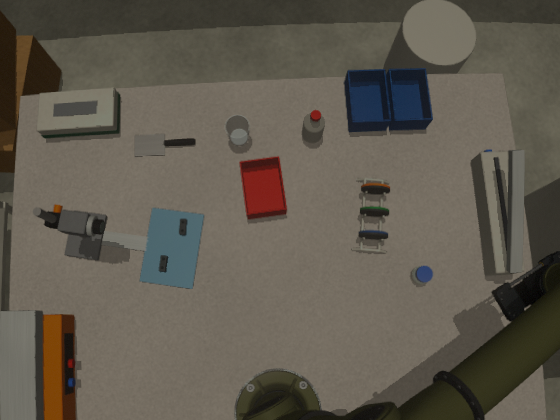

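View pics/scene.png

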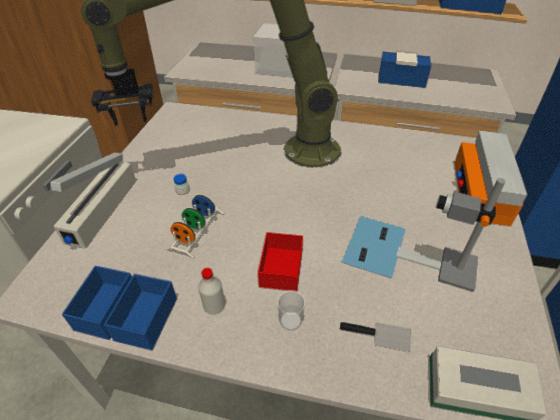

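Top view: pad at (172,248) with spacers at (183,227) and (163,263), bin (264,187), orange disc (375,187) furthest from robot with green (374,212) and blue (373,235) nearer, camera (80,222), jar (423,274). Now I'll convert these to positions.

```bash
python3 - <<'E'
from h import *
def rect(P2):
    r=cv2.minAreaRect((P2*1000).astype(np.float32)); b=cv2.boxPoints(r); e=[b[1]-b[0],b[2]-b[1]]
    L=max(e,key=np.linalg.norm); return np.round(r[0],1),np.round(r[1],1),round(np.degrees(np.arctan2(L[1],L[0]))%180,1)
for n in ["top","scene"]:
    z=np.load(n+".npz"); im,P,ok=z["im"],z["P"],z["ok"]
    hsv=cv2.cvtColor(im,cv2.COLOR_RGB2HSV); H,S,V=[hsv[...,i].astype(int) for i in range(3)]
    W=ok&(P[...,0]>.2)&(P[...,0]<.95)&(abs(P[...,1])<.75)
    def big(m):
        k,l,st,c=cv2.connectedComponentsWithStats(m.astype(np.uint8)); return l==1+np.argmax(st[1:,4])
    pad=big(W&(H>90)&(H<110)&(S>60)&(V>90)&(P[...,2]<.03)&(P[...,1]>.1))
    print(n,"pad",rect(P[pad][:,:2]),np.median(P[pad][:,2]))
    hull=np.zeros(pad.shape,np.uint8); q=cv2.convexHull(np.argwhere(pad)[:,::-1].astype(np.int32)); cv2.fillConvexPoly(hull,q,1)
    k,l,st,c=cv2.connectedComponentsWithStats(((hull>0)&(V<70)&W).astype(np.uint8))
    for i in range(1,k):
        if st[i,4]>20: print(" spacer",c[i].round(),st[i,4],rect(P[l==i][:,:2]),np.median(P[l==i][:,2]).round(4))
    b=big(W&((H<6)|(H>174))&(S>150)&(abs(P[...,1])<.35)); print(" bin",rect(P[b][:,:2]),P[b][:,2].max())
    rim=b&(P[...,2]>.06);print(" rim",rect(P[rim][:,:2]))
    for nm,a,bb in [("orange",7,20),("green",50,85),("blue",100,125)]:
        m=W&(H>a)&(H<bb)&(S>100)&(P[...,1]<-.1)&(P[...,1]>-.5)&(P[...,2]>.03)&(P[...,2]<.11)
        if nm=="blue": m&=P[...,1]>-.36
        if m.sum(): m=big(m);print(" ",nm,m.sum(),np.median(P[m],0).round(4),P[m].min(0).round(3),P[m].max(0).round(3))
    cam=W&(P[...,2]>.1)&(P[...,1]>.3)
    m=cam&(P[...,2]<.3); print(" cam",m.sum(),P[m].min(0).round(3),P[m].max(0).round(3))
    mm=m&(V<45); print(" dark",mm.sum(),np.median(P[mm],0).round(3),P[mm].min(0).round(3),P[mm].max(0).round(3))
    # discs tops
    t=W&(P[...,2]>.07)&(P[...,2]<.105)&(P[...,1]<-.12)&(P[...,1]>-.36)&(P[...,0]>.4)
    k,l,st,c=cv2.connectedComponentsWithStats(t.astype(np.uint8))
    for i in range(1,k):
        if st[i,4]>25: print(" disc top",c[i].round(),st[i,4],rect(P[l==i][:,:2]),P[l==i][:,2].max().round(3))
E
python3 - <<'E'
import cv2
a=cv2.imread('pics/scene.png')[160:300,330:520];b=cv2.imread('pics/top.png')[160:300,20:210]
import numpy as np
cv2.imwrite('pics/c1.png',cv2.resize(np.hstack([a,b]),None,fx=2.1,fy=2.1,interpolation=3))
E
```

```text
top pad (array([457.2, 270.6]), array([148.3, 206.7]), np.float32(169.4)) 0.006363195268947177
 spacer [182. 227.] 110 (array([511.9, 237.8]), array([20.2, 44.5]), np.float32(173.8)) 0.0199
 spacer [163. 263.] 121 (array([413.1, 293.7]), array([19.4, 44.1]), np.float32(171.5)) 0.0194
 bin (array([617. ,  11.1]), array([170.1, 108.2]), np.float32(5.5)) 0.08058359262014614
 rim (array([606.9,  10.1]), array([149.7, 108.2]), np.float32(5.5))
  orange 69 [ 0.5878 -0.2877  0.0904] [ 0.581 -0.332  0.05 ] [ 0.601 -0.258  0.102]
  green 49 [ 0.524  -0.2857  0.0921] [ 0.516 -0.324  0.07 ] [ 0.53  -0.255  0.1  ]
  blue 759 [ 0.8798 -0.3266  0.0719] [ 0.77  -0.356  0.03 ] [ 0.932 -0.244  0.089]
 cam 3113 [0.2   0.396 0.1  ] [0.538 0.698 0.299]
 dark 406 [0.488 0.462 0.248] [0.461 0.396 0.209] [0.519 0.536 0.299]
 disc top [369.  95.] 447 (array([ 851.1, -299.7]), array([162.7, 113.4]), np.float32(0.1)) 0.089
 disc top [316. 130.] 120 (array([ 753.8, -146.7]), array([22.7, 53.7]), np.float32(116.6)) 0.105
 disc top [376. 187.] 166 (array([ 583.7, -295.6]), array([74. , 14.6]), np.float32(83.1)) 
[... 799 characters left out ...]
48  0.098]
  blue 1960 [ 0.8591 -0.303   0.0607] [ 0.771 -0.357  0.03 ] [ 0.932 -0.243  0.085]
 cam 2762 [0.2   0.394 0.1  ] [0.543 0.707 0.3  ]
 dark 196 [0.51  0.502 0.246] [0.48  0.396 0.218] [0.524 0.535 0.252]
 disc top [203. 200.] 155 (array([ 457.6, -277.2]), array([71.1, 16.3]), np.float32(82.8)) 0.099
 disc top [193. 213.] 160 (array([ 521.1, -285.4]), array([73.6, 16.4]), np.float32(82.0)) 0.099
 disc top [182. 228.] 168 (array([ 584.3, -293.2]), array([73.2, 15.3]), np.float32(81.9)) 0.099
 disc top [138. 304.] 685 (array([ 849.8, -300.1]), array([164.6, 113. ]), np.float32(0.6)) 0.085
 disc top [206. 293.] 154 (array([ 788. , -143.8]), array([47.7, 20.6]), np.float32(70.2)) 0.105
```

View pics/c1.png

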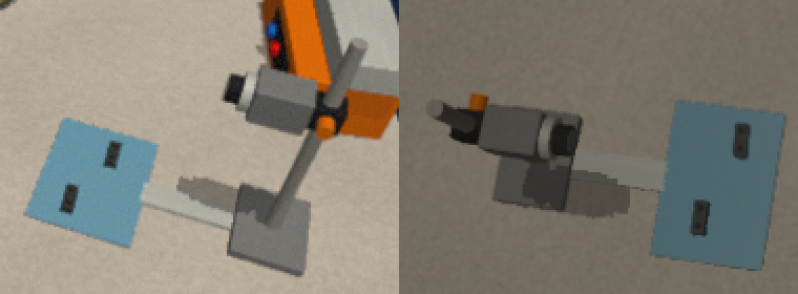

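The crop confirms two spacers on the pad and the camera looking along stand −y (lens barrel end at about (235,90) in the left half, (562,138) in the right). Stand yaw is about −10.5°, bin yaw about +5.5°, rack yaw about −7.5°. Next: lens height and move numbers.

```bash
cat >> h.py <<'E'
def go(pw,yaw):
    """pw target TCP m; yaw deg of tool y; prints tool shift mm and turn deg from measured pose"""
    s=ctrl.get_state(); A=R.from_rotvec(s["tool_rot"]); th=np.radians(yaw)
    y=[np.cos(th),np.sin(th),0]; x=[-np.sin(th),np.cos(th),0]
    B=R.from_matrix(np.array([x,y,[0,0,-1]]).T)
    print("shift",totool(pw).round(1),"turn",(A.inv()*B).as_rotvec(degrees=True).round(1))
E
python3 - <<'E'
from h import *
a=np.radians(-10.5); X=np.array([np.cos(a),np.sin(a)]);Y=np.array([-X[1],X[0]]); c=np.array([.4572,.2707])
for n in ["top","scene"]:
    z=np.load(n+".npz"); P,ok,im=z["P"],z["ok"],z["im"]
    s=np.stack([(P[...,:2]-c)@X,(P[...,:2]-c)@Y,P[...,2]],-1)
    m=ok&(abs(s[...,0])<.035)&(s[...,1]>.11)&(s[...,1]<.24)&(s[...,2]>.12)
    for lo in np.arange(.11,.24,.01):
        k=m&(s[...,1]>=lo)&(s[...,1]<lo+.01)
        if k.sum()>3: print(n,lo.round(2),k.sum(),np.percentile(s[k],[2,98],axis=0).round(3).tolist(), im[k].mean().round())
go([.55,-.15,.24],-10.5); go([.512,.238,.13],-10.5)
E
```

```text
top 0.12 18 [[-0.013, 0.129, 0.223], [0.013, 0.13, 0.247]] 35.0
top 0.13 95 [[-0.017, 0.13, 0.216], [0.017, 0.139, 0.251]] 29.0
top 0.14 101 [[-0.024, 0.14, 0.221], [0.022, 0.15, 0.257]] 44.0
top 0.15 87 [[-0.024, 0.15, 0.232], [0.024, 0.16, 0.258]] 93.0
top 0.16 121 [[-0.027, 0.16, 0.219], [0.025, 0.17, 0.262]] 62.0
top 0.17 93 [[-0.027, 0.17, 0.224], [0.024, 0.18, 0.261]] 70.0
top 0.18 102 [[-0.026, 0.18, 0.216], [0.024, 0.19, 0.262]] 70.0
top 0.19 95 [[-0.026, 0.19, 0.215], [0.025, 0.2, 0.263]] 69.0
top 0.2 95 [[-0.027, 0.2, 0.222], [0.025, 0.21, 0.261]] 69.0
top 0.21 96 [[-0.026, 0.21, 0.221], [0.024, 0.22, 0.262]] 70.0
top 0.22 88 [[-0.027, 0.22, 0.235], [0.026, 0.23, 0.261]] 70.0
top 0.23 67 [[-0.017, 0.231, 0.236], [0.028, 0.24, 0.34]] 33.0
scene 0.12 15 [[-0.012, 0.128, 0.223], [0.016, 0.13, 0.25]] 121.0
scene 0.13 56 [[-0.005, 0.13, 0.221], [0.018, 0.139, 0.251]] 44.0
scene 0.14 72 [[-0.008, 0.14, 0.218], [0.025, 0.15, 0.256]] 71.0
scene 0.15 80 [[-0.008, 0.15, 0.219], [0.026, 0.16, 0.258]] 155.0
scene 0.16 112 [[-0.02, 0.16, 0.212], [0.026, 0.17, 0.26]] 95.0
scene 0.17 117 [[-0.021, 0.17, 0.21], [0.027, 0.18, 0.26]] 99.0
scene 0.18 114 [[-0.024, 0.18, 0.21], [0.028, 0.19, 0.26]] 97.0
scene 0.19 118 [[-0.023, 0.19, 0.21], [0.028, 0.2, 0.26]] 98.0
scene 0.2 118 [[-0.024, 0.2, 0.21], [0.027, 0.21, 0.26]] 98.0
scene 0.21 116 [[-0.021, 0.21, 0.211], [0.028, 0.22, 0.26]] 98.0
scene 0.22 114 [[-0.021, 0.22, 0.209], [0.028, 0.23, 0.26]] 98.0
scene 0.23 83 [[-0.018, 0.231, 0.215], [0.021, 0.24, 0.307]] 44.0
shift [ 430.9 -276.2  -18. ] turn [ -0.1  -0.  -53.8]
shift [ 564.6 -642.2   92.6] turn [ -0.1  -0.  -53.8]
```

```bash
python3 -m jog '[[[200,-120,-20,0,0,-25,70],[430,-276,-20,0,0,-54,70],[430,-276,-20,0,0,-54,70],[430,-276,-20,0,0,-54,70],[430,-276,-20,0,0,-54,70],[430,-276,-20,0,0,-54,70],[430,-276,-20,0,0,-54,70],[480,-400,0,0,0,-54,70],[520,-520,10,0,0,-54,70],[565,-642,20,0,0,-54,70]]]' 20
python3 - <<'E'
from h import *
go([.512,.238,.13],-10.5)
E
```

```text
time: 1.1
position: [0.4887, -0.139, 0.2275]
tool_rot: [-2.412, -2.013, -0.0]
ft_force: [0.7, -0.5, 0.0]
grip_width: 0.804
grip_force: 0.0
shift [375.  -44.5  97.6] turn [-0.  -0.   0.2]
```

```bash
python3 -m jog '[[[375,-45,40,0,0,0,70],[375,-45,40,0,0,0,70],[375,-45,40,0,0,0,70],[375,-45,40,0,0,0,70],[375,-45,60,0,0,0,70],[375,-45,98,0,0,0,70],[375,-45,98,0,0,0,70],[375,-45,98,0,0,0,70],[375,-45,98,0,0,0,70],[375,-45,98,0,0,0,70]]]'
cat >> h.py <<'E'
def spacers(fn=None):
    im,P,ok=snap("wrist",fn); V=im.max(-1)
    m=ok&(P[...,2]>.013)&(P[...,2]<.028)&(V<90)&(abs(P[...,0]-.457)<.13)&(abs(P[...,1]-.27)<.1)
    k,l,st,c=cv2.connectedComponentsWithStats(m.astype(np.uint8))
    for i in range(1,k):
        if st[i,4]>60:
            q=P[l==i]; r=cv2.minAreaRect((q[:,:2]*1000).astype(np.float32)); print(c[i].round(),st[i,4],np.round(r,1) if 0 else r,np.median(q[:,2]).round(4))
E
python3 - <<'E'
from h import *
print(ctrl.get_state()["position"]); spacers("w1.png"); go([.512,.238,.008],-10.5)
E
```

```text
time: 2.1
position: [0.5104, 0.2366, 0.1289]
tool_rot: [-2.408, -2.015, 0.003]
ft_force: [0.3, -0.6, 0.8]
grip_width: 0.804
grip_force: 0.0
[0.5103854  0.23662501 0.12889686]
[155. 164.] 1005 ((412.7283935546875, 295.53369140625), (18.273162841796875, 44.309913635253906), 80.69544219970703) 0.0189
[275. 204.] 924 ((511.721923828125, 239.07308959960938), (18.145830154418945, 44.035701751708984), 84.85645294189453) 0.0191
shift [3.000e+00 1.000e-01 1.216e+02] turn [-0.   0.1  0.2]
```

View pics/w1.png

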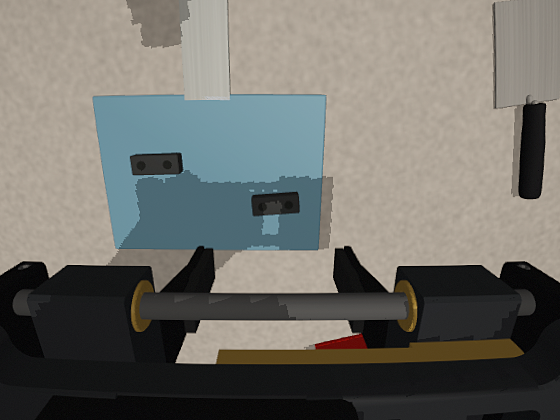

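The wrist view shows both spacers cleanly, at (155,164) and (275,204), sizes as given. The tool is over the right one.

```bash
python3 -m jog '[[[2,0,45,0,0,-5,70],[2,0,90,0,0,-5,70],[2,0,120,0,0,-5,70],[2,0,120,0,0,-5,70],[2,0,120,0,0,-5,30],[2,0,120,0,0,-5,30],[2,0,120,0,0,-5,30],[2,0,120,0,0,-5,30],[2,0,120,0,0,-5,30],[2,0,120,0,0,-5,30]]]' 20
python3 - <<'E'
from h import *
go([.58,.04,.12],-5.5);go([.58,.01,.05],5.5)
E
```

```text
time: 3.15
position: [0.5123, 0.2374, 0.0105]
tool_rot: [2.322, 2.115, 0.0]
ft_force: [-0.4, -1.4, 4.6]
grip_width: 0.502
grip_force: 20.0
shift [-190.3   85.9 -109.3] turn [0.  0.  0.1]
shift [-220.2   88.7  -39.3] turn [  0.    0.  -10.9]
```

```bash
python3 -m jog '[[[0,0,-50,0,0,0,30],[-10,10,-100,0,0,-3,30],[-50,30,-120,0,0,-11,30],[-90,60,-120,0,0,-11,30],[-130,80,-120,0,0,-11,30],[-170,110,-120,0,0,-11,30],[-198,112,-120,0,0,-11,30],[-198,112,-120,0,0,-11,30],[-198,112,-80,0,0,-11,30],[-198,112,-40,0,0,-11,30]]]'; python3 -m jog '[[[0,0,0,0,0,0,30],[0,0,0,0,0,0,62],[0,0,0,0,0,0,62],[0,0,0,0,0,0,62],[0,0,0,0,0,0,62],[0,0,-40,0,0,0,62],[0,0,-80,0,0,0,62]]]';python3 - <<'E'
from h import *
go([.4127,.2955,.120],-9.3);go([.4127,.2955,.009],-9.3)
E
```

```text
time: 4.15
position: [0.6061, 0.031, 0.0503]
tool_rot: [2.107, 2.327, 0.004]
ft_force: [0.2, 0.1, -0.6]
grip_width: 0.502
grip_force: 20.0
time: 4.85
position: [0.6042, 0.0301, 0.1307]
tool_rot: [-2.108, -2.327, 0.002]
ft_force: [0.9, -0.2, 0.3]
grip_width: 0.705
grip_force: 0.0
shift [ 283.  -164.3   11.1] turn [-0.1 -0.  15. ]
shift [ 283.  -164.1  122.1] turn [-0.1 -0.  15. ]
```

```bash
python3 -m jog '[[[283,-164,0,0,0,15,70],[283,-164,0,0,0,15,70],[283,-164,0,0,0,15,70],[283,-164,0,0,0,15,70],[283,-164,0,0,0,15,70],[283,-164,0,0,0,15,70],[283,-164,0,0,0,15,70],[283,-164,0,0,0,15,70],[283,-164,40,0,0,15,70],[283,-164,70,0,0,15,70]]]'
python3 - <<'E'
from h import *
go([.4127,.2955,.0095],-9.3)
E
```

```text
time: 5.85
position: [0.4152, 0.295, 0.0598]
tool_rot: [2.394, 2.031, 0.003]
ft_force: [0.4, -0.9, -0.9]
grip_width: 0.807
grip_force: 0.0
shift [ 0.1 -2.7 50.3] turn [ 0.2 -0.  -0.1]
```

```bash
python3 -m jog '[[[0,-2,30,0,0,0,70],[0,-2,50,0,0,0,70],[0,-2,50,0,0,0,70],[0,-2,50,0,0,0,30],[0,-2,50,0,0,0,30],[0,-2,50,0,0,0,30],[0,-2,50,0,0,0,30],[0,-2,50,0,0,0,30],[0,-2,0,0,0,0,30],[0,-2,-50,0,0,0,30]]]'
python3 - <<'E'
from h import *
go([.608,-.012,.140],5.5)
E
```

```text
time: 6.85
position: [0.4104, 0.2953, 0.1099]
tool_rot: [-2.393, -2.033, 0.006]
ft_force: [1.7, -0.6, 1.2]
grip_width: 0.501
grip_force: 20.0
shift [-271.3  244.5  -30.6] turn [ -0.2   0.1 -14.8]
```

```bash
python3 -m jog '[[[-271,244,-30,0,0,-15,30],[-271,244,-30,0,0,-15,30],[-271,244,-30,0,0,-15,30],[-271,244,-30,0,0,-15,30],[-271,244,-30,0,0,-15,30],[-271,244,-30,0,0,-15,30],[-271,244,-30,0,0,-15,30],[-271,244,-30,0,0,-15,30],[-271,244,-30,0,0,-15,30],[-271,244,-30,0,0,-15,30]]]'
python3 - <<'E'
from h import *
go([.608,-.012,.055],5.5)
E
```

```text
time: 7.85
position: [0.6084, -0.011, 0.1397]
tool_rot: [-2.109, -2.326, -0.0]
ft_force: [0.2, 0.2, 0.2]
grip_width: 0.507
grip_force: 20.0
shift [-1.  -0.4 84.7] turn [-0.  -0.1  0.1]
```

```bash
python3 -m jog '[[[0,0,40,0,0,0,30],[0,0,80,0,0,0,30],[0,0,80,0,0,0,30],[0,0,80,0,0,0,62],[0,0,80,0,0,0,62],[0,0,80,0,0,0,62],[0,0,40,0,0,0,62],[0,0,0,0,0,0,62],[0,0,-50,0,0,0,45],[0,0,-80,0,0,0,45]]]'
python3 - <<'E'
from h import *
snap("wrist","w2.png")
c=[.584,-.2945]
go(c+[.20],-7.5)
E
```

```text
time: 8.85
position: [0.6104, -0.0103, 0.2259]
tool_rot: [2.105, 2.325, 0.007]
ft_force: [0.0, -0.1, -0.0]
grip_width: 0.607
grip_force: 0.0
shift [-280.1  -56.9   30.3] turn [ 0.8  0.1 13.2]
```

View pics/w2.png

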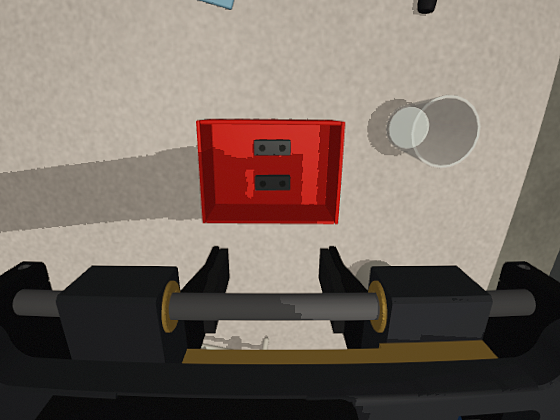

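Both spacers lie flat in the bin, at (272,148) and (272,183). On to the disc, with a close look from just short of it on the −y side.

```bash
python3 -m jog '[[[-345,-57,0,0,0,13,45],[-345,-57,0,0,0,13,45],[-345,-57,0,0,0,13,45],[-345,-57,0,0,0,13,45],[-345,-57,0,0,0,13,45],[-345,-57,0,0,0,13,45],[-345,-57,0,0,0,13,45],[-345,-57,0,0,0,13,45],[-345,-57,0,0,0,13,45],[-345,-57,0,0,0,13,45]]]'
python3 - <<'E'
from h import *
im,P,ok=snap("wrist","w3.png")
t=ok&(P[...,2]>.065)&(P[...,2]<.105)&(P[...,1]<-.2)&(P[...,1]>-.36)&(P[...,0]>.4)&(P[...,0]<.65)
k,l,st,c=cv2.connectedComponentsWithStats(t.astype(np.uint8))
for i in range(1,k):
    if st[i,4]>60: print(c[i].round(),st[i,4],cv2.minAreaRect((P[l==i][:,:2]*1000).astype(np.float32)),P[l==i][:,2].max())
print(ctrl.get_state()["position"])
E
```

```text
time: 9.9
position: [0.5869, -0.3581, 0.2209]
tool_rot: [2.357, 2.077, 0.002]
ft_force: [0.4, 0.0, 1.0]
grip_width: 0.516
grip_force: 0.0
[131. 135.] 1697 ((456.963134765625, -278.02337646484375), (76.89789581298828, 13.559792518615723), 81.7523422241211) 0.09778621093745253
[196. 135.] 1417 ((520.3832397460938, -287.3236083984375), (77.26331329345703, 13.096251487731934), 82.76403045654297) 0.09626398268842433
[261. 135.] 1017 ((583.1863403320312, -296.0161437988281), (75.88613891601562, 12.330143928527832), 82.23237609863281) 0.0966349053857928
[ 0.58702916 -0.35767312  0.22095193]
```

View pics/w3.png

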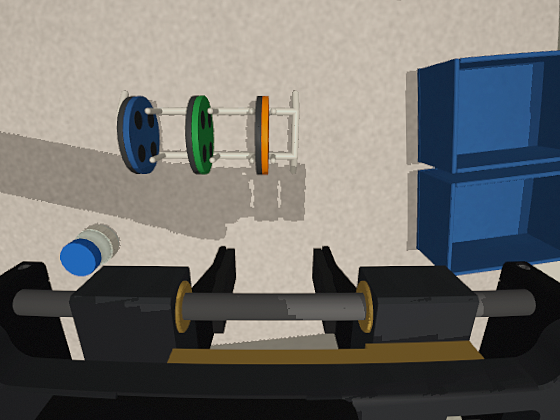

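The orange disc stands at (262,135), with green (200,135) and blue (140,135) to its left. It measures (0.583, −0.296), yaw −8°, top 96 mm, which matches the description.

Run:
```python
from h import *
go([.5833,-.2955,.066],-8)
```

```text
shift [ 61.1 -11.7 155. ] turn [ 0.1 -0.   0.8]
```

```bash
python3 -m jog '[[[30,-12,20,0,0,1,45],[61,-12,40,0,0,1,45],[61,-12,60,0,0,1,45],[61,-12,90,0,0,1,45],[61,-12,90,0,0,1,45]]]'
python3 - <<'E'
from h import *
go([.5833,-.2955,.066],-8)
E
```

```text
time: 10.45
position: [0.5797, -0.2948, 0.1265]
tool_rot: [-2.369, -2.054, 0.004]
ft_force: [-1.2, 0.8, -0.5]
grip_width: 0.519
grip_force: 0.0
shift [-0.3  4.  60.5] turn [-0.4 -0.1 -0.1]
```

```bash
python3 -m jog '[[[0,2,30,0,0,0,45],[0,2,60,0,0,0,45],[0,2,60,0,0,0,45],[0,2,60,0,0,0,45],[0,2,60,0,0,0,45]]]'
python3 - <<'E'
from h import *
go([.5833,-.2955,.066],-8)
E
```

```text
time: 10.95
position: [0.5855, -0.2985, 0.0728]
tool_rot: [2.374, 2.052, 0.002]
ft_force: [0.1, -0.6, 0.7]
grip_width: 0.521
grip_force: 0.0
shift [ 2.6 -2.6  6.7] turn [ 0.2  0.1 -0.3]
```

```bash
python3 -m jog '[[[2,-2,6,0,0,0,45],[2,-2,6,0,0,0,30],[2,-2,6,0,0,0,20],[2,-2,6,0,0,0,5],[2,-2,6,0,0,0,5],[2,-2,6,0,0,0,5],[2,-2,6,0,0,0,5],[2,-2,6,0,0,0,5],[2,-2,6,0,0,0,5]]]' 40
python3 - <<'E'
from h import *
go([.5833,-.2955,.18],-8)
E
```

```text
time: 11.85
position: [0.5822, -0.2961, 0.0641]
tool_rot: [2.377, 2.054, -0.0]
ft_force: [-0.0, 0.6, -0.0]
grip_width: 0.134
grip_force: 40.0
shift [   0.8    1.  -115.9] turn [ 0.   0.  -0.3]
```

```bash
python3 -m jog '[[[0,0,-25,0,0,0,5],[0,0,-60,0,0,0,5],[0,0,-100,0,0,0,5],[0,0,-140,0,0,0,5],[0,0,-180,0,0,0,5],[0,0,-180,0,0,0,5],[0,0,-180,0,0,0,5]]]'
python3 - <<'E'
from h import *
go([.60,-.05,.243],40); go([.458,.2746,.243],79.5)
E
```

```text
time: 12.55
position: [0.5824, -0.296, 0.2446]
tool_rot: [2.376, 2.053, 0.0]
ft_force: [-0.8, -0.0, -2.3]
grip_width: 0.137
grip_force: 40.0
shift [245.9 -18.2   1.4] turn [  0.    0.1 -48.3]
shift [ 546.5 -205.8    1. ] turn [  0.    0.1 -87.8]
```

```bash
python3 -m jog '[[[246,-18,0,0,0,-48,5],[246,-18,0,0,0,-48,5],[246,-18,0,0,0,-48,5],[246,-18,0,0,0,-48,5],[246,-18,0,0,0,-48,5],[246,-18,0,0,0,-48,5],[246,-18,0,0,0,-48,5],[246,-18,0,0,0,-48,5]]]'
python3 - <<'E'
from h import *
go([.53,.12,.243],79.5); go([.458,.2746,.243],79.5)
E
```

```text
time: 13.35
position: [0.5992, -0.0517, 0.2422]
tool_rot: [-1.341, -2.838, 0.003]
ft_force: [-0.6, -0.7, -1.5]
grip_width: 0.138
grip_force: 40.0
shift [176.6  55.6  -0.7] turn [ -0.1  -0.1 -40.1]
shift [341.7  98.2  -0.6] turn [ -0.1  -0.1 -40.1]
```

```bash
python3 -m jog '[[[177,56,0,0,0,-40,5],[177,56,0,0,0,-40,5],[177,56,0,0,0,-40,5],[177,56,0,0,0,-40,5],[177,56,0,0,0,-40,5],[200,65,0,0,0,-40,5],[240,75,0,0,0,-40,5],[280,85,0,0,0,-40,5],[310,90,0,0,0,-40,5],[340,98,0,0,0,-40,5]]]'; python3 -m jog '[[[0,0,0,0,0,0,5],[0,0,0,0,0,0,5],[0,0,0,0,0,0,5]]]'
python3 - <<'E'
from h import *
go([.458,.2746,.243],79.5)
a=np.radians(-10.5); X=np.array([np.cos(a),np.sin(a)]);Y=np.array([-X[1],X[0]]); L=np.array([.4809,.3985])
for n in ["top","scene"]:
    im,P,ok=snap(n,"f_%s.png"%n); hsv=cv2.cvtColor(im,cv2.COLOR_RGB2HSV).astype(int)
    s=np.stack([(P[...,:2]-L)@X,(P[...,:2]-L)@Y,P[...,2]-.234],-1)
    m=ok&(abs(s[...,0])<.07)&(s[...,1]<-.09)&(s[...,1]>-.17)&(s[...,2]>-.06)&(s[...,2]<.045)
    o=m&(hsv[...,0]>5)&(hsv[...,0]<22)&(hsv[...,1]>120)
    for k in (m,o):
        if k.sum(): print(n,k.sum(),np.percentile(s[k],[2,50,98],axis=0).round(3).tolist())
E
```

```text
time: 14.35
position: [0.4585, 0.2734, 0.2434]
tool_rot: [-0.291, -3.128, 0.002]
ft_force: [0.6, -1.1, -1.4]
grip_width: 0.132
grip_force: 40.0
time: 14.65
position: [0.4598, 0.2719, 0.2434]
tool_rot: [-0.29, -3.128, 0.002]
ft_force: [0.4, 0.2, -1.7]
grip_width: 0.134
grip_force: 40.0
shift [2.2 2.3 0.4] turn [-0.1 -0.  -0.1]
scene 242 [[-0.009, -0.142, -0.023], [0.017, -0.127, 0.027], [0.043, -0.114, 0.045]]
scene 110 [[-0.004, -0.13, -0.013], [0.031, -0.126, 0.028], [0.044, -0.121, 0.044]]
```

View pics/f_scene.png

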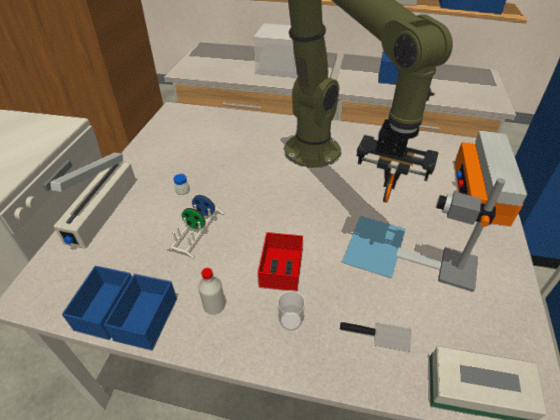

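The scene view shows the disc held edge-on at (391,185), orange half towards the camera at (460,205), and the pad clear. Both spacers are in the bin at (281,268), and the other discs are still in the rack. A 2 mm trim, a pause to settle, then hand in.

```bash
python3 -m jog '[[[2,2,0,0,0,0,5],[2,2,0,0,0,0,5],[2,2,0,0,0,0,5],[2,2,0,0,0,0,5],[2,2,0,0,0,0,5],[2,2,0,0,0,0,5]]]'; python3 -c "
from h import *
go([.458,.2746,.243],79.5); print(ctrl.get_state()['qd']); print(ctrl.close_job())"
```

```text
time: 15.35
position: [0.4569, 0.2766, 0.244]
tool_rot: [0.283, 3.129, -0.0]
ft_force: [0.2, -0.0, -1.2]
grip_width: 0.134
grip_force: 40.0
shift [-1.5 -1.8  1. ] turn [-0.   0.   0.2]
[-0.00055141  0.00134861  0.00071658 -0.00195846 -0.00061993  0.00057257
  0.00057948]
the job is handed in; nothing more can be done
None
```

The job is handed in at about 15 s on the robot's clock: both spacers are in the red bin, and the orange disc is held facing the lens, about 12 cm away and within a few millimetres of centre by my measurements; the hand-in call returned no verdict.

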